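# Hang the water sampler still in the weighing frame

## Robot

A 6-joint arm with a two-finger parallel gripper is mounted at the origin on the work surface. World frame = base frame: x ahead of the robot, y to its left, z up, the work surface at z = 0. Lengths are in m, angles in rad, forces in N, time in s.
With the tool pointing down it reaches from about 0.35 to 1 m from the base axis. Payload 7.1 kg.
Tool frame: the origin (TCP) lies between the finger pads, 19 mm behind the fingertips; this is the grasp point; z points along the fingers, y is the line along which they close (so a half turn about z gives the same grasp; the last joint's range is limited). The gripper opens to 85 mm and grips with 20 to 120 N. Pads are 22 mm wide; open, the fingers measure 114 mm over their backs; the gripper's body (76 mm by 85 mm) begins 54 mm behind the grasp point. The pads swing forward as they close: fully open they stand 13 mm farther back than shut.
Start: joints at [1.289, 0.423, 1.63, -0, 1.089, -0.019], TCP at [0.162, 0.604, 0.25] pointing down, gripper open.
Joint ranges: [-3, 3], [-0.9, 2.11], [0.09, 2.58], [-1.31, 4.45], [0.11, 2.69], [-2.54, 2.54]. Speed limits (rad/s): [2.39, 2.39, 3.01, 3.14, 3.14, 3.14].

## Interface

Orientations are given as a rotation vector (axis times angle).
In Python, from rig import manip gives the robot as it stands. The module is installed in compiled form; this text tells all that it offers. Calls block until the motion is done:
- manip.move_to(position, orientation): joint-space move of the TCP to a pose.
- manip.servo_line(position, orientation=None, rate=0.15): straight line of the TCP; orientation=None keeps the orientation; rate is the mean speed in m/s.
- manip.set_joints(angles): joint-space move.
- manip.command_gripper(opening, f_grip=None): finger opening in m; f_grip is the grip in N (None keeps the last); returns when the fingers have stopped.
- manip.hold(seconds).
- manip.solve_ik(position, orientation): joint angles nearest the present ones, or None.
- manip.camera(name): name is "side" or "top" or "wrist"; returns a dict with "image" (480x640x3 uint8, red, green, blue), "fx", "fy", "cx", "cy" (pixels), "k1" (the pictures are not rectified: a ray, as slopes to the right and down, at radius r is drawn at 1 + k1 r^2 times it, then the intrinsics apply), "cam_to_world" (4x4, takes a point from camera to world coordinates); the wrist camera has in their place "mount" (4x4, takes a point from camera to tool coordinates, whose origin is the TCP and whose axes are the flange's). Camera axes: x right, y down, z forward; pixel columns grow to the right and rows downward; lengths in m; the calibration is good to about 2 mm. A picture is of the moment at which its call begins: read the wrist's pose just before it. There is no depth.
A pose or a line that the arm cannot do raises manip.IKError and nothing moves.
- manip.sign_off(): hands the job in; it is judged then, once.
Readings, each from a call of its own:
- manip.get_time(): time.
- manip.get_joint_positions(): joint angles.
- manip.get_joint_vel(): joint speeds.
- manip.get_tau(): joint torques, N m.
- manip.get_position(): TCP position.
- manip.get_ee_rot(): TCP orientation.
- manip.get_contact_force(): force on the tool from outside, world axes, zero at the start.
- manip.get_torque(): the same for the moment, N m.
- manip.get_width(): finger opening in m.
- manip.get_grip_force(): force on a finger pad.
Only numpy, scipy, OpenCV 4.12 (cv2) and the standard library are available. Lean on these libraries where they do the work, as an engineer would, in place of code of your own. Each camera call takes 0.05 s, during which the arm holds its last target. There are 200 camera calls.

## Task

The water sampler hangs by its carrying handle on the parking stand, leaning on the stand's rest rail. Take it by the black grip of the handle, lift it off, bring it over the weighing frame on the scale, stop its swing there, and only when it has hung still there for a good second lower the handle gently into the frame's two forks and let go, so that the sampler hangs still for the weighing. Handle it by the grip alone, let the sampler touch nothing once it is off its rest, and leave the other things on the bench where they are.

Things in the scene. Friction and masses are not known exactly. Their poses are not given: they have to be found in the camera images.
- handle: Carrying handle, 0.16 kg: steel bar 200 mm long (own x), 16 mm wide (y), 12 mm high, with a black plastic grip block standing on its middle: 40 mm along x, 20 mm thick along y, from 6 to 52 mm above the bar's axis (z). Origin: middle of the bar, on its axis. Grip the block by its broad faces, fingers closing along y, TCP 25 to 35 mm above the origin.
- sampler: Horizontal water sampler, nominally 0.6 kg: closed white tube, 60 mm diameter, 230 mm long (own y), black 68 mm end caps, hung by a steel bail (two straps 70 mm apart) that pivots freely on the handle's bar about the bar's x. Origin: on that pivot, 229 mm above its underside. Swing angle = its rotation about x relative to the handle, positive when the bottom is out to +y.
- sampler_mid (a point): Centre of the sampler's tube, 195 mm below the pivot. Nominal pendulum length for swinging (g / angular frequency squared) 236 mm, so the period is about 0.98 s; left alone the swing takes over a minute to die. At the start it leans 0.3 rad to the stand's +y, held by the rest rail, and swings free once the handle is raised about 20 mm.
- stand: Parking stand, fixed: dark base plate 220 x 240 x 10 mm, origin under its centre, two 20 x 30 mm uprights at its x = +80 and -80 mm with open-topped forks. The sampler goes in and out along y between the uprights (140 mm clear), the bar above the fork tips. A 12 mm rest rail runs along x at y = -53 mm, its top 42 mm above the table.
- stand_seat (a point): Middle between the stand's forks, where the handle's origin is while the bar lies in them along x, 275 mm above the table; axes as the stand. Fork slots: 26 mm wide along y, flared to 42 mm at the mouth; floor 269 mm, tips 303 mm above the table.
- scale: Flat platform scale, fixed, 260 x 300 mm, top 24 mm above the table, origin under its centre, with the weighing frame on it: two uprights with forks just like the stand's (x = +80 and -80 mm, same slots and heights, way in along y), no rest rail. A read-out box 50 x 130 x 60 mm stands at its +x side (x = 140 to 190 mm).
- frame_seat (a point): Middle between the weighing frame's forks: the handle's origin belongs here, bar along x (either way round), 275 mm above the table; axes as the scale. The bar clears the fork tips when its origin is 36 mm or more above this point.
- bottle: White plastic bottle, 72 mm diameter, 165 mm tall, standing on the bench; not to be disturbed. Origin: underside.
- cartridge: Small black filter cartridge, 44 mm diameter, 40 mm tall, on the bench; not to be disturbed. Origin: underside.
- driver: Screwdriver lying on the bench; not to be disturbed.

How it is judged:
By the outcome, as a careful person would: the job done as asked, in the order asked, and still so for the second after the job is handed in, with the robot touching nothing.
It also fails if it takes over 51 s, if anything falls off the work surface, if the arm or the gripper's body presses on something with over 40 N, if the wrist force passes 120 N, or if a joint passes its speed limit or range.

## Working session

There is one attempt and no reset: what is moved stays moved. The work goes in short steps, each a Python script; the robot and the scene stay as the last script left them, time stands still between calls to the robot, and variables do not carry over. Pictures are saved under pics/ and viewed, at most 10 in all, crops included, and the job is handed in when it is done.

```bash
mkdir -p pics
cat > h.py <<'E'
import numpy as np, cv2, pickle
from rig import manip
from scipy.spatial.transform import Rotation as R
def snap(name,fn):
    p=manip.get_position(); r=manip.get_ee_rot()
    c=manip.camera(name); c['pos']=np.array(p); c['rot']=np.array(r)
    if 'cam_to_world' not in c:
        T=np.eye(4); T[:3,:3]=R.from_rotvec(r).as_matrix(); T[:3,3]=p
        c['cam_to_world']=T@np.array(c['mount'])
    cv2.imwrite(f'pics/{fn}.png',c['image'][:,:,::-1]); pickle.dump(c,open(f'pics/{fn}.pkl','wb')); return c
def load(fn): return pickle.load(open(f'pics/{fn}.pkl','rb'))
def ray(c,uv):
    K=np.array([[c['fx'],0,c['cx']],[0,c['fy'],c['cy']],[0,0,1.]])
    p=cv2.undistortPoints(np.array(uv,float).reshape(-1,1,2),K,np.array([c['k1'],0,0,0,0.])).reshape(-1,2)
    T=np.array(c['cam_to_world']); d=np.c_[p,np.ones(len(p))]@T[:3,:3].T
    return T[:3,3],d/np.linalg.norm(d,axis=1,keepdims=True)
def onz(c,uv,z):
    o,d=ray(c,uv); return o+d*((z-o[2])/d[:,2])[:,None]
def tri(rays):
    A=0;b=0
    for o,d in rays:
        P=np.eye(3)-np.outer(d,d); A=A+P; b=b+P@o
    return np.linalg.solve(A,b)
def proj(c,X):
    T=np.linalg.inv(np.array(c['cam_to_world'])); q=np.atleast_2d(X)@T[:3,:3].T+T[:3,3]
    s=q[:,:2]/q[:,2:]; s=s*(1+c['k1']*(s**2).sum(1))[:,None]
    return s*[c['fx'],c['fy']]+[c['cx'],c['cy']]
E
python3 - <<'E'
from h import *
for n in ('side','top'):
    c=snap(n,n+'0'); print(n,c['fx'],c['k1'],np.round(c['cam_to_world'],3).tolist())
print(manip.get_time(), manip.get_position(), manip.get_ee_rot())
E
```

```text
side 621.5989838171453 -0.18276278247448746 [[0.851, -0.299, 0.431, 0.067], [-0.525, -0.502, 0.688, -0.751], [0.011, -0.812, -0.584, 0.827], [0.0, 0.0, 0.0, 1.0]]
top 453.8882318240136 -0.08562321192349644 [[-0.097, -0.972, 0.214, 0.396], [-0.995, 0.094, -0.022, 0.03], [0.001, -0.215, -0.977, 1.04], [0.0, 0.0, 0.0, 1.0]]
0.1 [0.16220308 0.60309419 0.24931164] [-4.11540635e-01 -3.11432581e+00  2.20000930e-03]
```

View pics/side0.png

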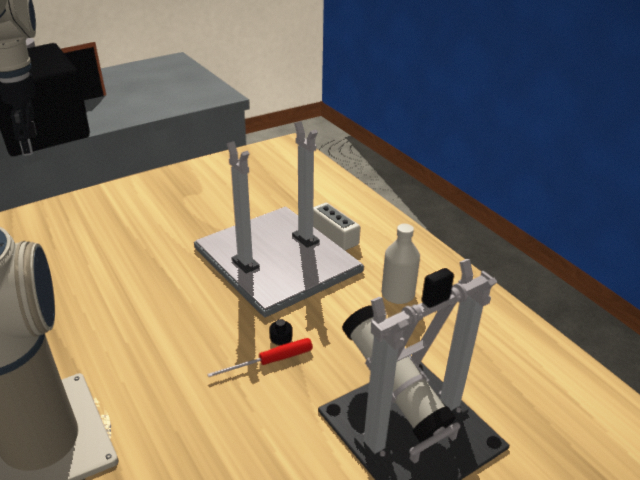

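View pics/top0.png

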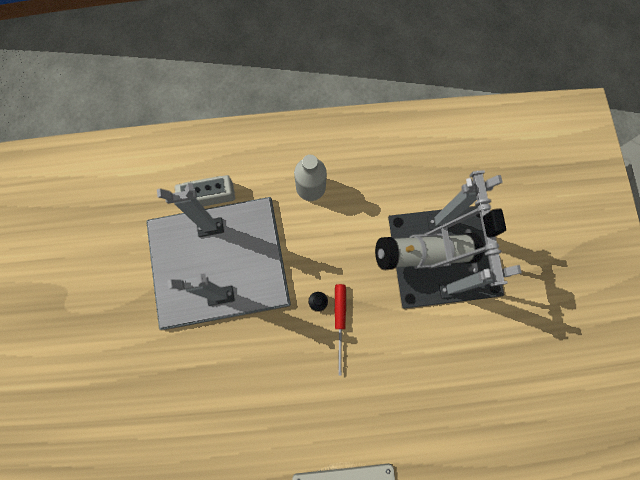

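Run:
```python
from h import *
t=load('top0');s=load('side0')
def cr(c,x,y,w=100,h=75): return cv2.resize(c['image'][y:y+h,x:x+w,::-1],(400,300),interpolation=cv2.INTER_CUBIC)
# scale(x,y) origins
a=np.vstack([np.hstack([cr(t,440,165,160,120),cr(s,360,250,160,120)]),np.hstack([cr(t,150,180),cr(s,225,115)])])
cv2.imwrite('pics/m1.png',a)
hsv=cv2.cvtColor(t['image'],cv2.COLOR_RGB2HSV)
def rect(m,z,k,name,box):
    mm=np.zeros_like(m);x,y,w,h=box;mm[y:y+h,x:x+w]=m[y:y+h,x:x+w]
    mm=cv2.morphologyEx(mm,cv2.MORPH_CLOSE,np.ones((7,7)));mm=cv2.morphologyEx(mm,cv2.MORPH_OPEN,np.ones((k,k)))
    cs=max(cv2.findContours(mm,0,2)[0],key=cv2.contourArea)
    P=onz(t,cs.reshape(-1,2),z)[:,:2]
    r=cv2.minAreaRect((P*1000).astype(np.float32)); print(name,r); return cs
rect(((hsv[...,1]<60)&(hsv[...,2]>70)).astype(np.uint8)*255,.024,25,'scale',(135,180,170,160))
rect((hsv[...,2]<70).astype(np.uint8)*255,.010,5,'stand',(375,190,150,130))
rect((hsv[...,2]<60).astype(np.uint8)*255,.04,5,'cart',(300,285,32,32))
for n,uv in (('bottle base~',[311,193]),):print(n,onz(t,[uv],0.03))
```

```text
scale ((618.3070068359375, 241.96466064453125), (332.26104736328125, 298.0185241699219), 5.195707321166992)
stand ((568.3338012695312, -284.61700439453125), (259.3848876953125, 317.8299255371094), 0.860594630241394)
cart ((469.8226013183594, 16.516597747802734), (39.5024528503418, 39.30489730834961), 84.46100616455078)
bottle base~ [[0.72082337 0.00821022 0.03      ]]
```

View pics/m1.png

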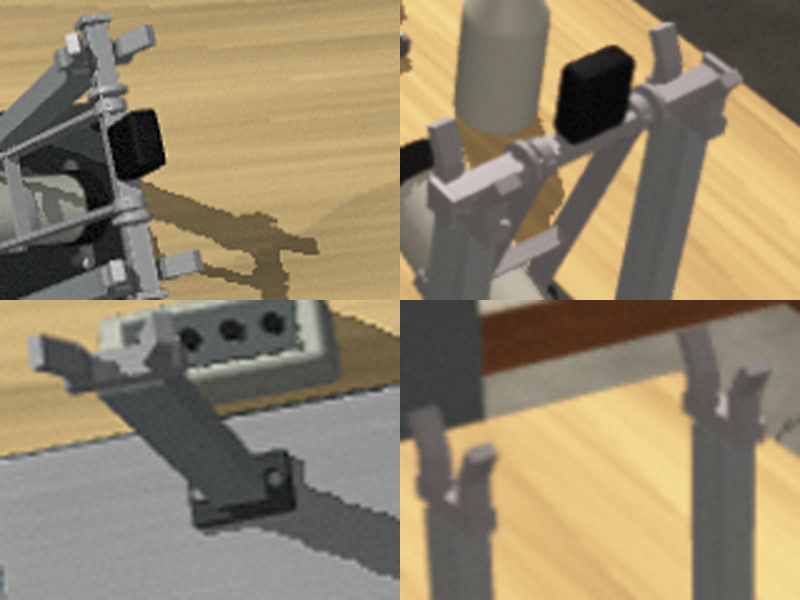

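Run:
```python
from h import *
t=load('top0');s=load('side0')
C=onz(t,[(148,220),(271,198),(290,305),(161,328)],.024); print('scale corners',np.round(C,4).tolist(),C.mean(0),[np.linalg.norm(C[i]-C[i-1]) for i in range(4)])
C=onz(s,[(196,243),(283,208),(363,269),(266,307)],.024); print('side',np.round(C,4).tolist(),C.mean(0),[np.linalg.norm(C[i]-C[i-1]) for i in range(4)])
B=onz(t,[(477.2,171.8),(501,284)],.281); print('bar',B,B.mean(0),np.linalg.norm(B[0]-B[1]))
# fork tips: side inner/outer tips ; top tips
tri2=lambda a,b:(lambda x,y:tri([(x[0],x[1][0]),(y[0],y[1][0])]))(ray(t,[a]),ray(s,[b]))
# far upright: tall +y? tip pair
print('far tipL',tri2((150+35/4,180+52/4-1),(225+285/4,115+32/4)))
for n,c in(('t',t),('s',s)):
  print(n,np.round(proj(c,[[.73,.25,.303],[.57,.23,.303]]),0).tolist())
# grip blob centroids
for c,(x,y,w,h) in((t,(478,203,32,38)),(s,(420,266,36,44))):
    m=(c['image'][y:y+h,x:x+w].max(2)<75).astype(np.uint8); M=cv2.moments(m,True); c['g']=(x+M['m10']/M['m00'],y+M['m01']/M['m00']); print(c['g'],M['m00'])
g=tri2(t['g'],s['g']);print('grip centre',g)
```

```text
scale corners [[0.6949, 0.3937, 0.024], [0.7196, 0.1024, 0.024], [0.4681, 0.0791, 0.024], [0.4436, 0.3697, 0.024]] [0.58153872 0.23623435 0.024     ] [np.float64(0.25243698852253627), np.float64(0.29238685183129465), np.float64(0.2526252876913563), np.float64(0.29160843763970534)]
side [[0.4425, 0.3601, 0.024], [0.6844, 0.3898, 0.024], [0.711, 0.0878, 0.024], [0.4759, 0.0847, 0.024]] [0.57843775 0.2306233  0.024     ] [np.float64(0.27743548940064255), np.float64(0.24371369669798984), np.float64(0.3031796755287728), np.float64(0.23517297159755035)]
bar [[ 0.65197528 -0.28662906  0.281     ]
 [ 0.4489419  -0.29271166  0.281     ]] [ 0.55045859 -0.28967036  0.281     ] 0.20312447517405516
far tipL [0.66046558 0.27659967 0.29879404]
t [[172.0, 153.0], [186.0, 241.0]]
s [[333.0, 119.0], [269.0, 139.0]]
(491.03852327447834, 223.84430176565007) 623.0
(437.20066152149946, 287.8577728776185) 907.0
grip centre [ 0.55148851 -0.28655609  0.29979185]
```

```bash
cat >> h.py <<'E'
def rv(psi):
    c,s=np.cos(psi),np.sin(psi)
    return R.from_matrix(np.array([[-c,-s,0],[-s,c,0],[0,0,-1.]])).as_rotvec()
E
python3 - <<'E'
from h import *
a=np.deg2rad(5.2);b=np.deg2rad(1.7)
manip.servo_line([.162,.604,.5],rate=.4);print(manip.get_time())
manip.move_to([.58,.20,.52],rv(a));print(manip.get_time())
c=snap('wrist','wf1');print(np.round(c['mount'],3).tolist(),c['fx'])
manip.servo_line([.58,.13,.52],rate=.3);print(manip.get_time());snap('wrist','wf2')
manip.move_to([.55,-.27,.52],rv(b));print(manip.get_time());snap('wrist','ws1')
manip.servo_line([.55,-.34,.52],rate=.3);snap('wrist','ws2');print(manip.get_time(),manip.get_joint_positions())
I=[load(n)['image'][:,:,::-1] for n in('wf1','wf2','ws1','ws2')]
I=[cv2.resize(i,(400,300),interpolation=cv2.INTER_AREA) for i in I]
cv2.imwrite('pics/m2.png',np.vstack([np.hstack(I[:2]),np.hstack(I[2:])]))
E
```

```text
0.875
2.9667
[[0.001, -0.957, -0.292, 0.074], [1.0, 0.0, 0.0, 0.002], [-0.0, -0.292, 0.957, -0.125], [0.0, 0.0, 0.0, 1.0]] 331.3319321374043
3.4
4.9333
5.4167 [-5.71158606e-01  2.84745482e-01  1.23111787e+00  5.13166153e-04
  1.62630455e+00 -2.17210897e+00]
```

View pics/m2.png

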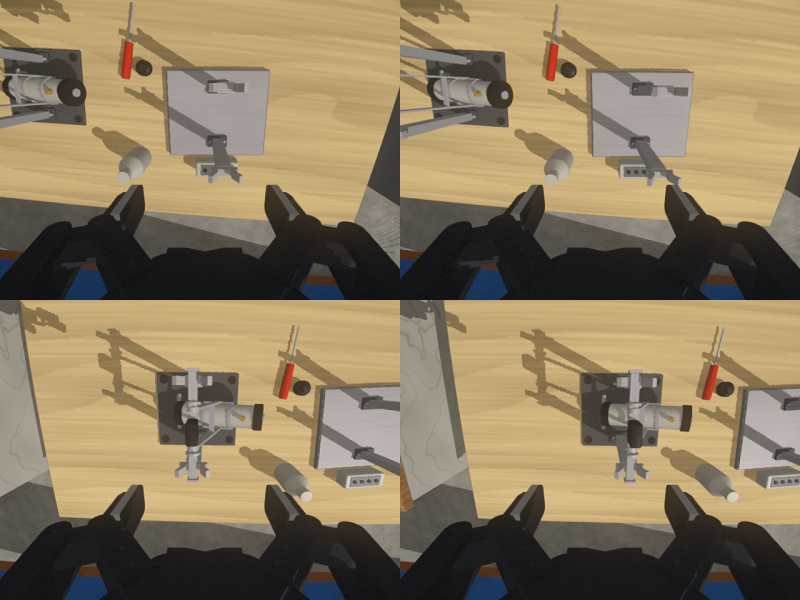

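Run:
```python
from h import *
B=[('wf1',322,115),('wf2',378,115),('ws1',267,108),('ws2',335,108)]
o=[]
for n,x,y in B:
    im=load(n)['image'][y:y+190,x:x+80,::-1]
    o.append(cv2.resize(im,(200*1,475),interpolation=cv2.INTER_CUBIC))
a=np.hstack(o); a=cv2.convertScaleAbs(a,alpha=1.3,beta=20)
for k in range(4):
    for j in range(0,190,20): cv2.putText(a,str(B[k][2]+j),(200*k,int(j*2.5)+4),0,.3,(255,0,0),1); cv2.line(a,(200*k,int(j*2.5)),(200*k+6,int(j*2.5)),(0,0,255),1)
cv2.imwrite('pics/m3.png',a)
```

```text
(no output)
```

View pics/m3.png

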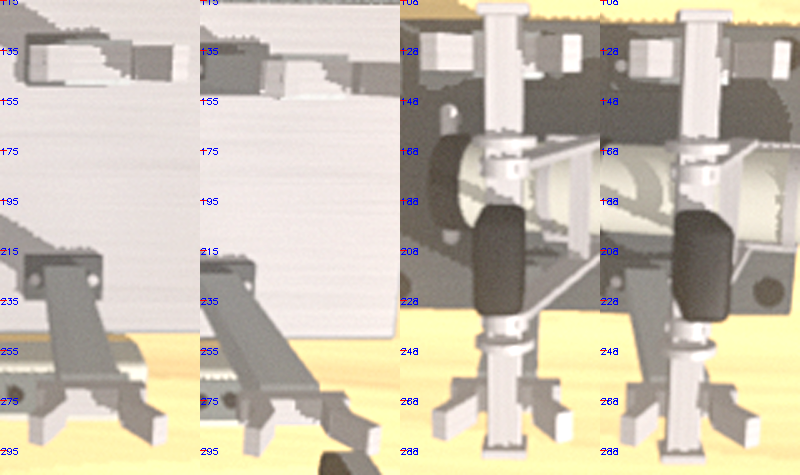

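Run:
```python
from h import *
def t2(n1,a,n2,b):
    x=ray(load(n1),[a]);y=ray(load(n2),[b]);return tri([(x[0],x[1][0]),(y[0],y[1][0])])
print('lower forks L,R tips',t2('wf1',(338,289),'wf2',(400,292)),t2('wf1',(384,288),'wf2',(446,289.5)))
A=onz(load('wf1'),[(361,288.5),(365.6,139.8)],.302);A2=onz(load('wf2'),[(423,290.5)],.302)
print('fork mids',A,A2,'mid',A.mean(0),np.degrees(np.arctan2(*(A[0]-A[1])[1::-1])),np.linalg.norm(A[0]-A[1]))
e1=t2('ws1',(308.2,110.4),'ws2',(376.6,113.2));e2=t2('ws1',(309,287),'ws2',(367.8,290))
print('bar ends',e1,e2,'mid',(e1+e2)/2,np.degrees(np.arctan2(*(e2-e1)[1::-1])),np.linalg.norm(e1-e2))
for n in('ws1','ws2'):
    c=load(n);P=onz(c,[(308.2,110.4),(309,287)] if n=='ws1' else [(376.6,113.2),(367.8,290)],.281);print(n,P.mean(0),np.degrees(np.arctan2(*(P[1]-P[0])[1::-1])))
for n,box in(('wf1',(255,100,185,160)),('wf2',(295,100,190,165)),('top0',(135,185,170,155))):
    c=load(n);hsv=cv2.cvtColor(c['image'],cv2.COLOR_RGB2HSV);x,y,w,h=box
    m=np.zeros(hsv.shape[:2],np.uint8);m[y:y+h,x:x+w]=((hsv[...,1]<45)&(hsv[...,2]>70))[y:y+h,x:x+w]*255
    m=cv2.morphologyEx(cv2.morphologyEx(m,3,np.ones((9,9))),2,np.ones((35,35)))
    cs=max(cv2.findContours(m,0,2)[0],key=cv2.contourArea).reshape(-1,2)
    P=onz(c,cs,.024)[:,:2]
    print(n,cv2.minAreaRect((P*1000).astype(np.float32)))
print(t2('ws1',(267+100/2.5,108+312/2.5),'ws2',(335+105/2.5,108+316/2.5)),'grip top rear edge mid', )
```

```text
lower forks L,R tips [0.6676114  0.22388342 0.30162078] [0.65905523 0.27475122 0.30548188]
fork mids [[0.66539442 0.24983852 0.302     ]
 [0.5040664  0.23472904 0.302     ]] [[0.66234119 0.24967234 0.302     ]] mid [0.58473041 0.24228378 0.302     ] 5.350533931738739 0.16203402919080423
bar ends [ 0.44967772 -0.28914366  0.28023946] [ 0.65049497 -0.28511641  0.27916695] mid [ 0.55008635 -0.28713003  0.2797032 ] 1.1488709570416789 0.20086049688680274
ws1 [ 0.54933015 -0.28705839  0.281     ] 1.17456759875118
ws2 [ 0.55002155 -0.28730988  0.281     ] 1.1099545813547487
wf1 ((595.095947265625, 243.11141967773438), (278.6778869628906, 295.1557312011719), 5.408693790435791)
wf2 ((597.1658935546875, 242.8305206298828), (285.2715148925781, 294.9156799316406), 5.353872776031494)
top0 ((616.414306640625, 241.89576721191406), (327.07733154296875, 297.0110778808594), 4.226194858551025)
[ 0.56910638 -0.28621934  0.32133394] grip top rear edge mid
```

```bash
cat >> h.py <<'E'
from scipy.optimize import least_squares
def log(T,psi=0.,dt=.02):
    t=[];f=[]; t0=manip.get_time()
    while manip.get_time()-t0<T:
        manip.hold(dt); t.append(manip.get_time()); F=manip.get_contact_force(); f.append(-np.sin(psi)*F[0]+np.cos(psi)*F[1])
    return np.array(t),np.array(f)
def fit(t,f,w=None,w0=6.41):
    # f = C + Re(Z exp(-i w t')) ; phase about t=0 absolute clock
    def lin(w):
        A=np.c_[np.cos(w*t),np.sin(w*t),np.ones_like(t)]; x=np.linalg.lstsq(A,f,rcond=None)[0]; return x,A@x-f
    if w is None: w=least_squares(lambda p:lin(p[0])[1],[w0]).x[0]
    x,r=lin(w); return w,x[0]+1j*x[1],x[2],np.sqrt((r**2).mean())
E
python3 - <<'E'
from h import *
r=rv(np.deg2rad(1.15)); x,y=.550,-.287
manip.servo_line([x,y,.42],r,rate=.3)
manip.servo_line([x,y,.307],r,rate=.15)
manip.hold(.1);print('F pre',manip.get_contact_force())
manip.command_gripper(0.0,f_grip=80)
print(manip.get_time(),manip.get_width(),manip.get_grip_force(),manip.get_position(),manip.get_contact_force())
snap('wrist','g1')
E
```

```text
F pre [-0.48953692  0.99419719  0.78410711]
7.5583 0.019123299942986893 78.93420696258545 [ 0.55012987 -0.28708279  0.3073344 ] [ 0.14020286 -0.19349821  3.15845367]
```

Run:
```python
from h import *
b=np.deg2rad(1.15)
t0=manip.get_time();p=manip.get_position();p[2]+=.085
manip.servo_line(p,rate=.17);print('lift',t0,manip.get_time())
t,f=log(1.6,b);np.save('l1.npy',[t,f])
print(fit(t,f));print(np.round(f[::4],2).tolist());print(manip.get_contact_force(),manip.get_position(),manip.get_width())
```

```text
lift 7.6083 8.2583
(np.float64(6.422336514424892), np.complex128(0.919032996313241-0.538992643889294j), np.float64(0.006237475069672173), np.float64(0.4702416229417158))
[-1.6, -0.76, -0.58, -0.13, 0.19, 0.69, 1.7, 0.93, 1.73, 0.25, 0.09, 0.52, -0.75, -0.4, -1.14, -0.98, 0.08, -0.15, -0.14, -0.09, 0.96, 0.64, 0.99, 0.71, 1.02]
[-0.7851002   1.00515519 -6.46925157] [ 0.55014547 -0.28695533  0.39235488] 0.019505770822382668
```

Run:
```python
from h import *
a=np.deg2rad(5.35);
t0=manip.get_time()
manip.servo_line([.5845,.242,.392],rv(a),rate=.27);t1=manip.get_time();print(t0,t1)
t,f=log(1.0,a,.004);print(len(t),fit(t,f));np.save('l2.npy',[t,f])
snap('side','s2');snap('wrist','w2')
I=[load(n)['image'][:,:,::-1] for n in('s2','w2')]
cv2.imwrite('pics/m4.png',np.hstack([cv2.resize(i,(400,300),interpolation=3) for i in I]))
```

```text
9.875 11.9917Traceback (most recent call last):
  File "<stdin>", line 5, in <module>
  File "h.py", line 35, in log
    manip.hold(dt); t.append(manip.get_time()); F=manip.get_contact_force(); f.append(-np.sin(psi)*F[0]+np.cos(psi)*F[1])
                                                  ~~~~~~~~~~~~~~~~~~~~~~~^^
ValueError: time passes only in moves, steps and waits
```

Run:
```python
from h import *
a=np.deg2rad(5.35)
t,f=log(.9,a,.01);print(len(t),fit(t,f,6.42));np.save('l2.npy',[t,f])
snap('side','s2');snap('wrist','w2');print(manip.get_time())
I=[load(n)['image'][:,:,::-1] for n in('s2','w2')]
cv2.imwrite('pics/m4.png',np.hstack([cv2.resize(i,(400,300),interpolation=3) for i in I]))
```

```text
108 (6.42, np.complex128(1.2342748795396765-0.3211141020615599j), np.float64(0.04417656040377493), np.float64(0.45623362473746704))
12.9917
```

View pics/m4.png

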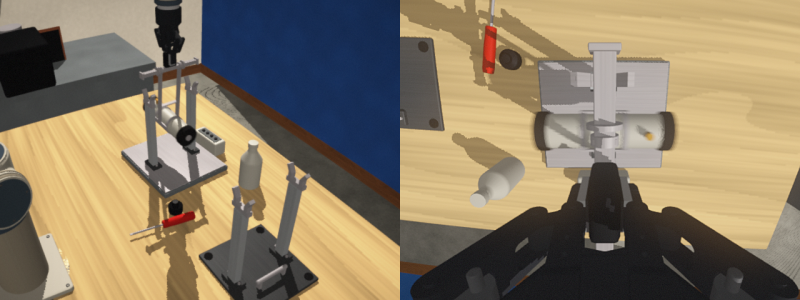

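```bash
cat >> h.py <<'E'
PSI=np.deg2rad(5.35); W=6.42; PX=180.; LP=.236
def capx(im,rows=(180,242)):
    d=(im[rows[0]:rows[1],120:520].max(2)<70).astype(np.uint8)
    n,_,st,ce=cv2.connectedComponentsWithStats(d)
    L=[(st[i,4],ce[i,0]+120,ce[i,1]+rows[0]) for i in range(1,n) if st[i,4]>150]
    return L
def mid(im):
    L=capx(im); l=[q for q in L if q[1]<310]; r=[q for q in L if q[1]>330]
    if not l or not r: return np.nan
    return (max(l)[1]+max(r)[1])/2
def watch(n=20):
    t=[];x=[]
    for i in range(n):
        t.append(manip.get_time()); x.append(mid(manip.camera('wrist')['image']))
    t=np.array(t);x=np.array(x);k=~np.isnan(x); return t[k],x[k]/PX
E
python3 - <<'E'
from h import *
print(capx(load('w2')['image']),mid(load('w2')['image']))
t,x=watch(22);print(len(t));np.save('x1.npy',[t,x]);print(np.round(x*PX,0).tolist());print(fit(t,x),fit(t,x,W),manip.get_time())
E
```

```text
[(np.int32(198), np.float64(226.11111111111111), np.float64(186.55050505050505))] nan
0
[]
(np.float64(6.41), np.complex128(0j), np.float64(0.0), np.float64(nan)) (6.42, np.complex128(0j), np.float64(0.0), np.float64(nan)) 14.0917h.py:42: RuntimeWarning: Mean of empty slice.
  x,r=lin(w); return w,x[0]+1j*x[1],x[2],np.sqrt((r**2).mean())
  ret = ret.dtype.type(ret / rcount)
```

Run:
```python
from h import *
im=load('w2')['image']
for r in (185,200,210,225,240): print(r,im[r,190:460:6].max(1).tolist())
```

```text
185 [222, 222, 221, 223, 185, 67, 69, 66, 114, 127, 128, 128, 127, 126, 127, 126, 125, 123, 129, 128, 131, 187, 183, 184, 186, 184, 129, 130, 123, 128, 130, 130, 129, 130, 132, 134, 131, 132, 99, 73, 74, 122, 205, 222, 222]
200 [212, 209, 209, 193, 126, 74, 72, 105, 143, 141, 139, 147, 180, 176, 178, 179, 162, 128, 109, 113, 106, 106, 107, 107, 106, 106, 130, 174, 157, 171, 180, 178, 169, 178, 180, 176, 180, 180, 156, 78, 78, 78, 179, 216, 217]
210 [225, 225, 225, 209, 116, 75, 77, 148, 198, 192, 150, 146, 147, 145, 188, 198, 177, 151, 141, 165, 143, 140, 179, 188, 198, 203, 199, 188, 173, 186, 201, 196, 157, 147, 142, 191, 200, 201, 171, 79, 83, 81, 172, 218, 219]
225 [223, 225, 227, 220, 157, 80, 77, 140, 193, 202, 201, 203, 201, 202, 169, 131, 131, 122, 127, 162, 125, 123, 124, 190, 206, 196, 184, 190, 172, 192, 204, 203, 205, 205, 205, 203, 205, 200, 149, 80, 81, 82, 191, 220, 212]
240 [218, 220, 222, 224, 219, 181, 85, 73, 111, 173, 179, 179, 178, 178, 178, 178, 177, 175, 176, 187, 152, 187, 183, 182, 184, 183, 184, 178, 172, 180, 184, 182, 180, 180, 182, 180, 182, 152, 86, 116, 160, 201, 221, 221, 219]
```

```bash
sed -i 's/rows=(180,242)/rows=(190,236)/; s/max(2)<70/max(2)<97/' h.py
cat >> h.py <<'E'
HOME=np.array([.5845,.242,.392]); YD=np.array([-np.sin(PSI),np.cos(PSI),0])
LAG=.03
def wait_until(t):
    d=t-manip.get_time()
    if d>.009: manip.hold(d)
def correct(Z,T=.3,lag=LAG,g=.935):
    """x=Re(conj-type) A cos(w t - phi), Z=A e^{i phi}; +D/2 at + peak, -D/2 half a period later"""
    A=abs(Z);phi=np.angle(Z);D=np.clip(A*LP/g/2,0,.045)
    s=1; tp=phi/W; h=np.pi/W; need=manip.get_time()+T/2+lag+.02
    k=int(np.ceil((need-tp)/h)); 
    for j in (k,k+1):
        sg=1 if j%2==0 else -1
        if j==k: s0=sg; tgt=HOME+sg*D*YD
        else: tgt=HOME
        wait_until(tp+j*h-T/2-lag); manip.servo_line(tgt,rate=D/T)
    return tp+(k+.5)*h,D,s0
E
python3 - <<'E'
from h import *
im=load('w2')['image'];print(capx(im),mid(im))
assert abs(mid(im)-327)<8
t,x=watch(20);np.save('x1.npy',[t,x]);print(len(t),np.round(x*PX,0).tolist())
q=fit(t,x,W);print(q,abs(q[1]),fit(t,x)[0],manip.get_time())
assert len(t)>14 and q[3]<.03 and .05<abs(q[1])<.45
tc,D,s=correct(q[1]);print('done',tc,D,s,manip.get_time())
t,x=watch(20);np.save('x2.npy',[t,x]);p=fit(t,x,W);print(len(t),p,abs(p[1]),fit(t,x)[0],manip.get_time(),manip.get_position())
E
```

```text
[(np.int32(700), np.float64(223.14857142857142), np.float64(211.80285714285714)), (np.int32(698), np.float64(429.7808022922636), np.float64(212.3968481375358))] 326.4646868604175
20 [273.0, 266.0, 266.0, 272.0, 283.0, 299.0, 317.0, 336.0, 355.0, 370.0, 381.0, 387.0, 387.0, 380.0, 368.0, 352.0, 333.0, 314.0, 297.0, 281.0]
(6.42, np.complex128(0.33596803594721-0.0387413529283096j), np.float64(1.816294943175935), np.float64(0.003134821265618078)) 0.3381943429523055 6.360783937752767 15.0917
done 15.885818643426276 0.04268121119611983 1 16.4
20 (6.42, np.complex128(-0.06077119728357771+0.07947286496556893j), np.float64(1.8154747918610548), np.float64(0.0012678188469301974)) 0.10004536313650461 6.498781917908647 17.4 [0.58450538 0.24188477 0.39198324]
```

Run:
```python
from h import *
t,x=np.load('x2.npy')
q=fit(t,x,W)
print(manip.get_time())
tc,D,s=correct(q[1],lag=.003,g=1.13);print('done',tc,D,s,manip.get_time())
t,x=watch(20);np.save('x3.npy',[t,x]);p=fit(t,x,W);print(len(t),p,abs(p[1]),manip.get_time(),manip.get_position())
if abs(p[1])>.006:
    tc,D,s=correct(p[1],lag=.003,g=1.13);print('done',D,s,manip.get_time())
    t,x=watch(24);np.save('x4.npy',[t,x]);p=fit(t,x,W);print(len(t),p,abs(p[1]),manip.get_time(),np.round(x*PX,1).tolist())
```

```text
17.4
done 18.20743887598636 0.010447214911599596 1 18.75
20 (6.42, np.complex128(0.004289213763518467+0.0003796307148860034j), np.float64(1.8154994514766007), np.float64(0.0004157812852318611)) 0.00430598121092523 19.75 [0.58452187 0.24199054 0.39202472]
```

Run:
```python
from h import *
q=fit(*np.load('x3.npy'),W)
correct(q[1],lag=.003,g=1.13);print(manip.get_time())
t,x=watch(26);p=fit(t,x,W);print(p,abs(p[1]),manip.get_time())
snap('wrist','w3');snap('top','t3');snap('side','s3');print(manip.get_time(),manip.get_position())
w=load('w3')['image'][50:140,220:440,::-1];s=load('s3')['image'][85:205,210:340,::-1];t=load('t3')['image'][165:320,130:320,::-1]
cv2.imwrite('pics/m5.png',np.vstack([np.hstack([cv2.resize(w,(400,300),interpolation=2),cv2.resize(s,(400,300),interpolation=2)]),np.hstack([cv2.resize(t,(400,300),interpolation=2),cv2.resize(load('w3')['image'][:,:,::-1],(400,300))])]))
```

```text
20.7167
(6.42, np.complex128(-6.80816619426555e-05+0.0012719374880487688j), np.float64(1.8151020708907657), np.float64(7.589536985801023e-05)) 0.0012737582526510618 22.0167
22.1667 [0.58449984 0.24202393 0.39202164]
```

View pics/m5.png

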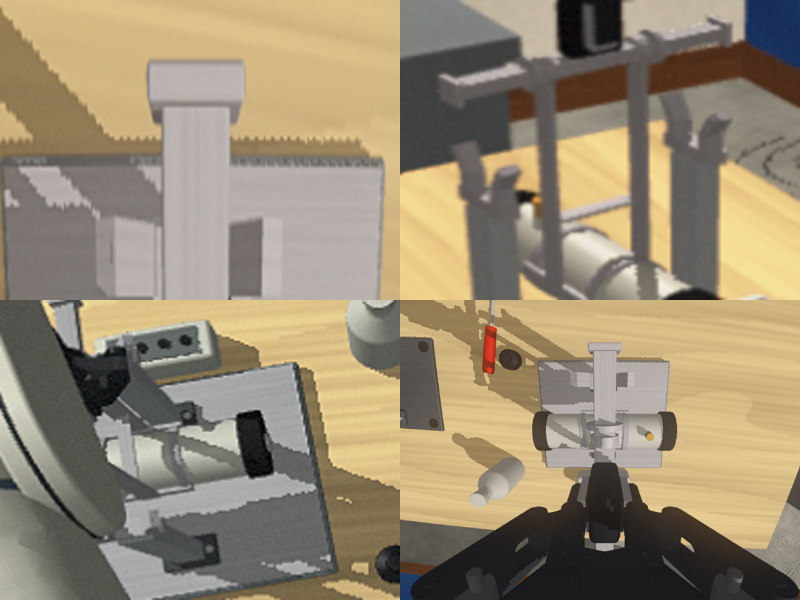

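Run:
```python
from h import *
c=load('w3'); M=np.array([[np.cos(PSI),np.sin(PSI)],[-np.sin(PSI),np.cos(PSI)]])
f=lambda uv,z:np.round((M@(onz(c,[uv],z)[0,:2]-HOME[:2]))*1000,1)
k=400/220
print('tines',f((220+95/k,125),.302),f((220+282/k,125),.302))
print('bar',f((220+163/k,125),.366),f((220+229/k,125),.366),'end',f((220+195/k,50+62*.3),.366),f((220+195/k,50+105*.3),.366))
print('bar far', f((220+166/k,85),.366),f((220+228/k,85),.366))
```

```text
tines [-81.8 -31.5] [-81.8  31.9]
bar [-79.5  -5.3] [-79.5  10.4] end [-102.     2.3] [-97.    2.3]
bar far [-95.6  -4.4] [-95.6   9.9]
```

Run:
```python
from h import *
p=HOME-.002*YD
manip.servo_line(p,rv(PSI),rate=.0016)
t,x=watch(28);q=fit(t,x,W);print('swing',abs(q[1]),q[3],manip.get_time())
assert abs(q[1])<.006
manip.servo_line([p[0],p[1],.314],rate=.035)
F0=np.array(manip.get_contact_force());print(F0,manip.get_time())
for z in np.arange(.3125,.3035,-.001):
    manip.servo_line([p[0],p[1],z],rate=.01)
    F=np.mean([(manip.hold(.01),manip.get_contact_force())[1] for _ in range(5)],0);print(round(z,4),np.round(F,2))
    if F[2]>-1.5 : break
snap('wrist','w4');t,x=watch(22);q=fit(t,x,W);print('swing',abs(q[1]),manip.get_time(),manip.get_position())
```

```text
swing 0.007256184433498678 0.00017026922284906789 24.3833Traceback (most recent call last):
  File "<stdin>", line 5, in <module>
AssertionError
```

```bash
sed -i 's/^HOME=.*$/YD=np.array([-np.sin(PSI),np.cos(PSI),0]); HOME=np.array([.5845,.242,.392])-.002*YD/' h.py
python3 - <<'E'
from h import *
p=HOME;print(np.array(manip.get_position())-p)
t,x=watch(18);q=fit(t,x,W);print(abs(q[1]),q[3])
correct(q[1],lag=.003,g=1.13)
t,x=watch(26);q=fit(t,x,W);print('swing',abs(q[1]),q[3],manip.get_time())
assert abs(q[1])<.004
manip.servo_line([p[0],p[1],.314],rate=.035)
F0=np.array(manip.get_contact_force());print(F0,manip.get_time())
for z in np.arange(.3125,.3035,-.001):
    manip.servo_line([p[0],p[1],z],rate=.01)
    F=np.mean([(manip.hold(.01),manip.get_contact_force())[1] for _ in range(5)],0);print(round(z,4),np.round(F,2))
    if F[2]>-1.5 : break
snap('wrist','w4');t,x=watch(22);q=fit(t,x,W);print('swing',abs(q[1]),manip.get_time(),manip.get_position())
E
```

```text
[-4.78056444e-06  1.78751245e-05  2.10833024e-05]
0.007137363927772133 0.0001558991274305534
swing 0.0009367087650143063 8.691409665027841e-05 27.5083
[ 0.29834631  0.01266422 -5.5868599 ] 29.8833
0.3125 [-0.16  0.1  -6.71]
0.3115 [ 0.01  0.16 -6.76]
0.3105 [ 0.32 -0.06 -6.63]
0.3095 [-0.22 -0.04 -6.19]
0.3085 [ 0.07  0.23 -6.38]
0.3075 [ 0.2   0.28 -6.16]
0.3065 [-4.36 -1.33  2.36]Traceback (most recent call last):
  File "<stdin>", line 13, in <module>
  File "h.py", line 56, in watch
    t.append(manip.get_time()); x.append(mid(manip.camera('wrist')['image']))
                                             ~~~~~~~~~~~~^^^^^^^^^
ValueError: 200 camera calls are used up
```

```bash
ls -la pics/w4*
python3 - <<'E'
from h import *
print(manip.get_time(),manip.get_position(),manip.get_contact_force(),manip.get_torque())
print(capx(load('w4')['image']),mid(load('w4')['image']))
E
```

```text
-rw-r--r-- 1 agent agent 922347 Nov 30 03:04 pics/w4.pkl
-rw-r--r-- 1 agent agent 434633 Nov 30 03:04 pics/w4.png
32.375 [0.58468762 0.24003454 0.3073473 ] [-6.02922548 -2.01586412  4.60448038] [-0.2629512   0.7674479  -0.01153156]
[(np.int32(1020), np.float64(222.84901960784313), np.float64(212.42843137254903)), (np.int32(995), np.float64(430.2743718592965), np.float64(212.45829145728644))] 326.5616957335698
```

View pics/w4.png

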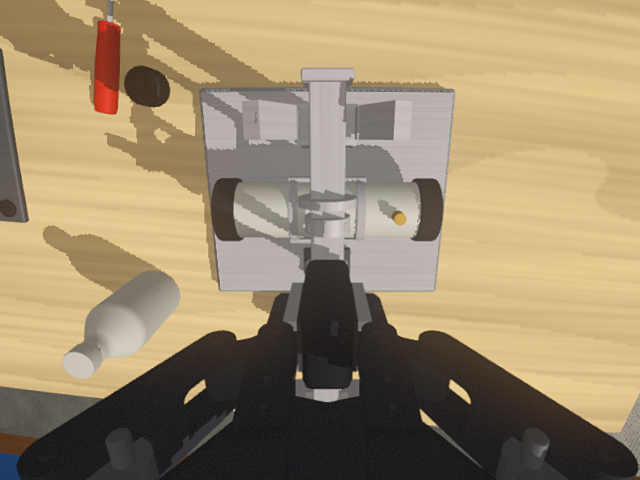

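Run:
```python
from h import *
p=HOME
manip.servo_line([p[0],p[1],.307],rate=.005);manip.hold(.2)
print(manip.get_contact_force())
manip.command_gripper(.03,f_grip=20);print(manip.get_width(),manip.get_contact_force(),manip.get_time())
manip.command_gripper(.07)
manip.servo_line([p[0],p[1],.45],rate=.12);manip.hold(.5)
print(manip.get_time(),manip.get_width(),manip.get_contact_force(),manip.get_position())
```

```text
[-5.52396138 -1.97640514  5.44659582]
0.03001399042398772 [-0.8094478  -0.22507312  0.12239237] 33.0917
35.4 0.06988252985998547 [-0.76294383  0.82169369 -0.74155195] [0.58470882 0.23998416 0.4499641 ]
```

Run:
```python
from h import *
manip.hold(8);print(manip.get_time(),manip.get_contact_force());print(manip.sign_off())
```

```text
43.4 [-0.39625849 -0.66408077  0.10149309]
the job is handed in; nothing more can be done
None
```

The job is handed in at 43.4 s: the sampler was stilled over the frame to about 0.001 rad for over a second, then lowered into both forks and released, and the arm is clear; I had used all 200 camera pictures by then, so whether it still hung still after release is unchecked.

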